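# Wind and pin the roller-blind spring

## Task

Take the square-headed locking pin from its wooden holder, put it through the hole in the sprung wheel's lug and, holding it there, wind the wheel round anticlockwise (seen from above) with it until it finds the slot in the drum beneath. Press it fully home, collar down on the lug, so that the blind's spring stays wound when you let go. Feel for the slot: do not press or push with the pin harder than about 30 N, do not let the wheel fly back, and leave the ball-headed stud and the crockery where they are.

Things in the scene. Friction and masses are not known exactly. Their poses are not given: they have to be found in the camera images.
- tensioner: Blind-spring winder, fixed: round dark steel base (190 mm across, 12 mm high), an aluminium drum on it and a spoked wheel with a black rim (162 mm across) above. Origin: on the wheel's upright axis at table height; z up; x points from the axis to the wheel's lug when the wheel is at rest.
- drum_top (a point): On the wheel's axis at the drum's flat top, 40 mm above the table; axes as the winder. The drum (150 mm across) does not turn. Its one slot, 55 mm from the axis, is 22 mm deep, 12 mm wide along the turning, 18 mm long radially. It lies 1.2 rad anticlockwise of x, give or take 0.5: it differs in every winder, so must be felt (it also shows between the spokes at rest).
- wheel_hole (a point): Centre of the hole in the wheel's steel lug, at its upper face; moves with the wheel. The lug is a 34 x 34 x 14 mm block centred 55 mm from the axis, upper face 56 mm and lower face 42 mm above the table; the upright round hole, 14 mm wide, goes right through. The hub (44 mm across) stands 4 mm above the lug; nothing else on the wheel is higher.
- pin: Locking pin, steel, 60 g, upright in a hole of the holder. Origin: centre of the underside of its collar (22 mm across, 4 mm thick); z up. Above it a square head 16 x 16 mm, faces along x and y, top 38 mm above the origin; below it a round shaft 10 mm across, 32 mm long, tip slightly bevelled (0.8 mm). Tip on the drum top: collar 16 mm above the lug. Tip in the slot, fully home: collar on the lug.
- stud: Ball-headed stud, not wanted: a collar like the pin's (origin at its underside), a ball 22 mm across on a thin neck, top 35 mm above the origin, and a 16 mm shaft, too short to lock. It stands in the holder's other hole and must stay there.
- holder: Wooden block 150 x 60 x 40 mm, fixed, with two upright holes 13 mm wide, 40 mm either side of its middle along its long axis x. Origin: centre of its underside. Pin and stud each stand in one, collar on the block's top; which is where changes. The pin's x is within 0.15 rad of the holder's.
- wheel (a joint): Turn of the wheel about the upright axis, rad: 0 at rest against its stop, growing anticlockwise seen from above, far stop at 2.0. A spring always drives it back to 0: 2.4 N at the lug's hole at 0, 4.8 N at 1.2 rad, 5.8 N at 1.7 rad. Unpinned and let go, it flies back. Under this load the pin rubs in the lug (some 2 to 5 N along the pin), besides what the tip feels.
- pin_tip (a point): Tip of the locking pin: centre of the shaft's lower end, 32 mm below the pin's origin.
- kettle: Bystander: glass electric kettle, 156 mm across, 216 mm tall. Origin: centre of its underside.
- teapot: Bystander: white porcelain teapot, 132 mm across the belly, 124 mm tall. Origin: centre of its underside.
- tub: Bystander: white plastic tub with grey lid, 108 x 148 x 87 mm. Origin: centre of its underside.
- bowl_a: Bystander: dark wooden bowl, 116 mm across, 48 mm tall. Origin: centre of its underside.
- bowl_b: Bystander: paler wooden bowl, 132 mm across, 55 mm tall. Origin: centre of its underside.
- mug: Bystander: blue mug, 76 mm across, 90 mm tall. Origin: centre of its underside.

How it is judged (in metres and radians):
On the way, in this order (a step that is already met when the one before it is completed fails the run):
1. the pin stands through the hole of the wheel's lug while the wheel is still within 0.3 rad of its rest (horizontal distance between pin_tip and wheel_hole below 0.006 m and angle between pin's own z axis and vertical below 0.2 rad and z of pin_tip in the frame of tensioner below 0.047 m and value of joint wheel below 0.3 rad), for 0.1 s.
2. the wheel is wound at least 0.5 rad with the pin through its lug and not yet down in the drum (horizontal distance between pin_tip and wheel_hole below 0.006 m and angle between pin's own z axis and vertical below 0.2 rad and z of pin_tip in the frame of tensioner between 0.036 and 0.05 m and value of joint wheel above 0.5 rad).
At the end, for the whole second after the job is handed in: The pin stands upright (within 0.2 rad) through the lug (tip within 6 mm of the lug hole's axis) and down in the drum's slot, its collar on the lug to within 5 mm (tip at least 11 mm below the drum top), and the wheel stays wound beyond 0.6 rad; pin and wheel at rest (horizontal distance between pin_tip and wheel_hole below 0.006 m and angle between pin's own z axis and vertical below 0.2 rad and z of pin_tip in the frame of tensioner below 0.029 m and value of joint wheel above 0.6 rad and velocity of joint wheel between -0.05 and 0.05 rad/s and linear speed of pin below 0.02 m/s); the robot touches nothing.
It fails at once if the pin pressed or pushed against the winder harder than 40 N (contact force between pin and tensioner above 40 N).
It fails at once if the wheel let fly back (faster than 2 rad/s while the pin is not 6 mm down in the slot) (velocity of joint wheel below -2 rad/s and z of pin_tip in the frame of tensioner above 0.034 m).
It fails at once if the ball-headed stud moved more than 20 mm (distance of stud from where it was at the start of the episode above 0.02 m).
It fails at once if a bystander moved more than 30 mm or tipped (distance of any of kettle, teapot, tub, bowl_a, bowl_b, mug from where it was at the start of the episode above 0.03 m or angle between any of kettle, teapot, tub, bowl_a, bowl_b, mug's own z axis and vertical above 0.4 rad).
It also fails if it takes over 72 s, if anything falls off the work surface, if the arm or the gripper's body presses on something with over 40 N, if the wrist force passes 120 N, or if a joint passes its speed limit or range.

## Robot

A 6-joint arm with a two-finger parallel gripper is mounted at the origin on the work surface. World frame = base frame: x ahead of the robot, y to its left, z up, the work surface at z = 0. Lengths are in mm, angles in rad, forces in N, time in s.
With the tool pointing down it reaches from about 350 to 975 mm from the base axis. Payload 7.1 kg.
Tool frame: the origin (TCP) lies on the front face of the gripper's body, between the roots of the fingers; the fingertips stand 80 mm ahead of it and the grasp point (between the pads) lies 61 mm ahead of it; z points along the fingers, y is the line along which they close (so a half turn about z gives the same grasp; the last joint's range is limited). The gripper opens to 88 mm and grips with 3 to 60 N. Pads are 20 mm wide; open, the fingers measure 115 mm over their backs; the gripper's body (75 mm by 178 mm) begins 61 mm behind the grasp point.
Start: joints at [1.265, 0.423, 1.63, -0, 1.089, -0.019], TCP at [176.771, 599.464, 302.675] pointing down, gripper open.
Joint ranges: [-3, 3], [-0.9, 2.11], [0.09, 2.58], [-1.31, 4.45], [0.11, 2.69], [-2.54, 2.54]. Speed limits (rad/s): [2.39, 2.39, 3.01, 3.14, 3.14, 3.14].

## Interface

Orientations are given as a rotation vector (axis times angle).
In Python, from workcell import readout, vision, close_job gives the robot as it stands.
- The arm moves only by the tool servo_tool, never from a script. Its argument "plan" is a list that holds one entry, the list of rows, each a list of 7 numbers: the gripper command: -1 is fully open, 1 is shut, values between are in proportion, then the shift along the world's x, y, z in units of 40 mm (1.0 is 40 mm), then the turn, a rotation vector about the world's x, y, z in units of 5 degrees (1.0 is 5 degrees). A call has 1 to 5 rows; each row shifts and turns the commanded pose from where the row before left it; what a row does not reach is not made up. A row lasts 1/12 s, in which the tool goes at most 41.7 mm and 7.16 degrees, less where a joint would pass 70% of its speed; a pose out of reach is approached as far as the arm can. A call is refused whole if a number of a shift passes 1 or a number of a turn 1, either way. A call with a gripper value outside its range is refused whole. The fingers move at their own pace and stop on an object; the grip force is fixed at half the most. Time passes only in rows, so rows that do not move let the fingers close. It gives the time, the measured TCP pose, the force, the opening and the grip force at its end, in the units of the state.
- readout.get_obs(): the state, without advancing time (a new reading comes with each control period).
- vision.get_image(name): name is "side" or "top"; returns the picture (480x640x3 uint8, red, green, blue); there is no depth.
- vision.camera_params(name): a dict with "fx", "fy", "cx", "cy" (pixels), "rvec" (rotation vector, rad) and "tvec" (3), from world to camera coordinates, as OpenCV has them. Camera axes: x right, y down, z forward; pixel columns grow to the right and rows downward; lengths in mm; the calibration is good to about 2 mm. A picture is of the moment at which its call begins. camera_params takes no time and is no camera call.
- close_job(): hands the job in; it is judged then, once.
The state is a dict: "t": time; "qpos": joint angles; "qvel": joint speeds; "joint_torque": joint torques, N m; "ee_pos": TCP position; "orientation": TCP orientation; "ft_force": force on the tool from outside, world axes, zero at the start; "moment": the same for the moment, N m; "width": finger opening in mm; "grasp_force": force on a finger pad.
Only numpy, scipy, OpenCV 4.12 (cv2) and the standard library are available. Lean on these libraries where they do the work, as an engineer would, in place of code of your own. Each camera call takes 0.05 s, during which the arm holds its last target. There are 200 camera calls.

## Working session

There is one attempt and no reset: what is moved stays moved. The work goes in short steps, Python scripts to look and compute and a tool call to move; the robot and the scene stay as the last step left them, time stands still between calls to the robot, and variables do not carry over. Pictures are saved under pics/ and viewed, at most 10 in all, crops included, and the job is handed in when it is done.

Besides the shell and the picture viewer there is one more tool, called after "Emit:" by a JSON object that holds its "api" and its "payload", one argument or row to a line. servo_tool: Moves the arm, as the interface text tells. Its arguments: {"type":"object","properties":{"plan":{"type":"array"}},"required":["plan"]}

```bash
mkdir -p pics; cat > h.py <<'E'
import numpy as np, cv2
from workcell import readout, vision, close_job
def cam(n):
    p=vision.camera_params(n);K=np.array([[p['fx'],0,p['cx']],[0,p['fy'],p['cy']],[0,0,1.]])
    return K,np.array(p['rvec'],float),np.array(p['tvec'],float)
def ray(n,u,v):
    K,r,t=cam(n);R=cv2.Rodrigues(r)[0];d=R.T@np.linalg.inv(K)@np.array([u,v,1.]);return -R.T@t,d
def onz(n,u,v,z):
    c,d=ray(n,u,v);return c+d*(z-c[2])/d[2]
def proj(n,P):
    K,r,t=cam(n);return cv2.projectPoints(np.array(P,float).reshape(-1,3),r,t,K,None)[0].reshape(-1,2)
def tri(u1,u2):
    c1,d1=ray('top',*u1);c2,d2=ray('side',*u2)
    s=np.linalg.lstsq(np.c_[d1,-d2],c2-c1,rcond=None)[0];a=c1+d1*s[0];b=c2+d2*s[1];return (a+b)/2,np.linalg.norm(a-b)
def snap(n,name):
    im=vision.get_image(n)[:,:,::-1].copy();cv2.imwrite(f'pics/{name}.png',im);return im
E
python3 - <<'E'
from h import *
for n in('top','side'):
    snap(n,n+'0');print(n,ray(n,320,240))
print(readout.get_obs())
E
```

```text
top (array([ 498.72032651,  -16.00685668, 1030.82032998]), array([ 0.10153488, -0.02077193, -0.99479488]))
side (array([  66.14745212, -710.59365873, 1093.21188861]), array([ 0.38717451,  0.53207742, -0.75312821]))
{'t': 0.1, 'qpos': array([ 1.26499170e+00,  4.23772036e-01,  1.63060920e+00, -6.55307767e-06,
        1.08861151e+00, -1.89736878e-02]), 'qvel': array([ 8.21773766e-04, -1.86228448e-03, -2.45371961e-03,  6.56482861e-06,
        2.73707700e-03,  1.05586396e-03]), 'joint_torque': array([ 3.95701682e-04, -5.45614851e+01, -2.74325269e+01,  6.45617838e-02,
        1.88112224e-02, -1.15993495e-05]), 'ee_pos': array([176.66282006, 599.09944583, 301.97632353]), 'orientation': array([-4.48973703e-01, -3.10912143e+00,  2.17164456e-03]), 'ft_force': array([ 0.57912066, -0.326959  ,  0.5378776 ]), 'moment': array([-0.02870904, -0.01830231, -0.04866255]), 'grasp_force': 0.0, 'width': 87.74101873468528}
```

View pics/top0.png

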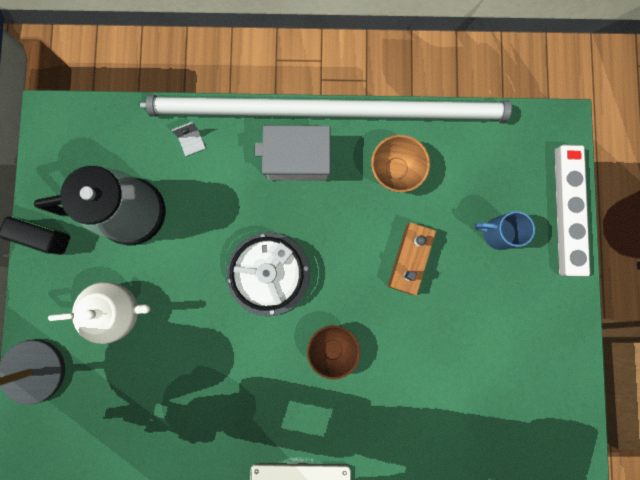

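View pics/side0.png

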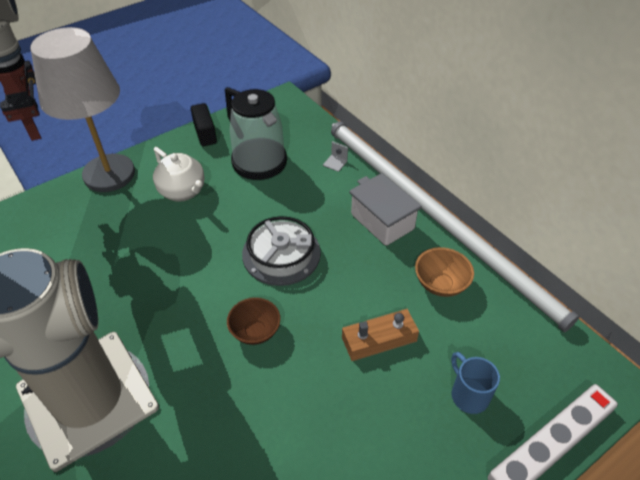

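The top view shows the winder at (267,273) with its lug near (281,253) and a dark slot near (265,248). The holder is at (413,258), with heads at (420,241) and (410,275). Zooming in next.

```bash
python3 - <<'E'
from h import *
t=cv2.imread('pics/top0.png');s=cv2.imread('pics/side0.png')
f=lambda im,x,y,w,h,k:cv2.resize(im[y:y+h,x:x+w],(w*k,h*k),interpolation=cv2.INTER_CUBIC)
A=f(t,222,228,90,90,4);B=f(t,380,213,70,90,4);C=f(s,237,208,90,80,4)[:,:];D=f(s,335,300,90,60,4)
o=np.zeros((600,800,3),np.uint8);o[:360,:360]=A;o[:360,360:640]=B
cv2.imwrite('pics/c1.png',o[:360,:640]);
o=np.zeros((320,720,3),np.uint8);o[:,:360]=C;o[:240,360:]=D;cv2.imwrite('pics/c2.png',o)
E
```

```text
(no output)
```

View pics/c1.png

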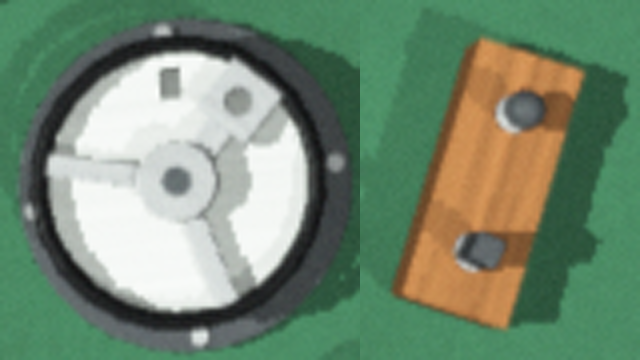

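View pics/c2.png

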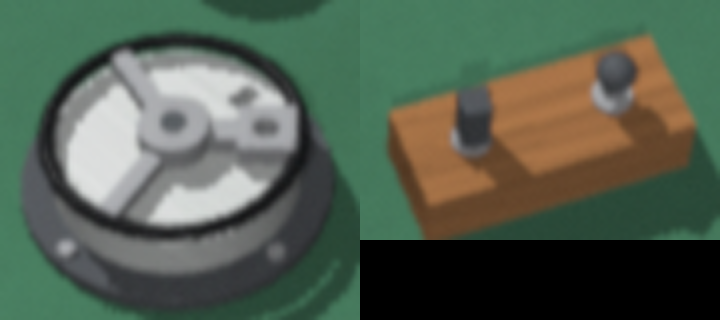

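```bash
python3 - <<'E'
from h import *
T=lambda x,y:(222+(x+.5)/4-.5,228+(y+.5)/4-.5)
H=lambda x,y:(380+(x-360+.5)/4-.5,213+(y+.5)/4-.5)
S=lambda x,y:(237+(x+.5)/4-.5,208+(y+.5)/4-.5)
Q=lambda x,y:(335+(x-360+.5)/4-.5,300+(y+.5)/4-.5)
hub=onz('top',*T(176,180),60);lug=onz('top',*T(237,100),56);slot=onz('top',*T(170,82),40)
print('hub',hub,onz('side',*S(172,122),60),tri(T(176,180),S(172,122)))
print('lug',lug,onz('side',*S(265,127),56),tri(T(237,100),S(265,127)))
print('slot',slot,onz('side',*S(243,97),40))
for c in(T(170,69),T(170,96)):print(' slot ends',onz('top',*c,40))
a=[np.arctan2(*(p-hub)[1::-1]) for p in(lug,slot)];print(a,a[1]-a[0],[np.linalg.norm((p-hub)[:2]) for p in(lug,slot)])
print('pin',onz('top',*H(488,250),78),onz('side',*Q(475,98),78),tri(H(488,250),Q(475,98)))
print('stud',onz('top',*H(524,110),64),onz('side',*Q(616,73),64))
for c in((482,40),(585,70),(507,328),(405,292)):print('holder',onz('top',*H(*c),40))
# collar centre estimates
print('collar side',onz('side',*Q(473,138),44))
o=readout.get_obs();import scipy.spatial.transform as st;print(st.Rotation.from_rotvec(o['orientation']).as_matrix())
# pin head top-face contour in top image: dark mask centroid
im=cv2.imread('pics/top0.png');g=cv2.cvtColor(cv2.resize(im[260:290,396:428],None,fx=8,fy=8,interpolation=cv2.INTER_CUBIC),cv2.COLOR_BGR2HSV)
m=((g[...,1]<70)&(g[...,2]<130)).astype(np.uint8)
c=max(cv2.findContours(m,0,2)[0],key=cv2.contourArea);(x,y),wh,an=cv2.minAreaRect(c);print('head blob',396+x/8-.44,260+y/8-.44,np.array(wh)/8,an)
E
```

```text
hub [525.1248046   80.06675162  60.        ] [524.20888369  80.12522866  60.        ] (array([524.79830393,  80.33803134,  59.43075729]), np.float64(0.8074965694905082))
lug [569.20336928  48.41322538  56.        ] [568.00252144  47.56643426  56.        ] (array([569.08269481,  48.677664  ,  54.28043926]), np.float64(0.5751852324088312))
slot [579.74477252  86.77561766  40.        ] [578.84948747  86.84578702  40.        ]
 slot ends [586.96900761  86.96612106  40.        ]
 slot ends [571.97636671  86.57076446  40.        ]
[np.float64(-0.6227812196543697), np.float64(0.12221592467858086)] 0.7449971443329506 [np.float64(54.26661578286592), np.float64(55.030444114594715)]
pin [ 524.3176024  -231.15136939   78.        ] [ 524.96156193 -230.11027746   78.        ] (array([ 524.28134682, -230.81614356,   79.49580563]), np.float64(0.009245544922569803))
stud [ 600.69027487 -254.28651148   64.        ] [ 600.39298137 -254.74830843   64.        ]
holder [ 642.06853004 -237.08405618   40.        ]
holder [ 626.16120139 -294.3596305    40.        ]
holder [ 482.80750771 -249.90863953   40.        ]
holder [ 501.57417849 -193.93970836   40.        ]
collar side [ 524.00782112 -232.59161162   44.        ]
[[-9.59146119e-01  2.82910850e-01 -4.15975363e-04]
 [ 2.82911155e-01  9.59145188e-01 -1.33688088e-03]
 [ 2.07626620e-05 -1.39994818e-03 -9.99999020e-01]]
head blob 409.81433921813965 275.0599408721924 [10.3796339   9.10255814] 25.769329071044922
```

```bash
python3 - <<'E'
from h import *
print('tcp',proj('side',[177,599,302]),proj('top',[177,599,302]))
print('lamp',onz('top',32,371,10),onz('side',110,174,10),'teapot',onz('top',95,313,124),'kettle',onz('top',88,194,216))
b=onz('side',110,174,10)
for z in(200,300,400,500):print(z,proj('side',[*b[:2],z]),proj('top',[*b[:2],z]))
E
```

```text
tcp [[22.31100121 98.29036811]] [[-92.07066791 488.77149977]]
lamp [300.53901897 597.11503723  10.        ] [300.85183096 587.67852106  10.        ] teapot [437.53588434 411.9465937  124.        ] kettle [659.99523255 395.11404607 216.        ]
200 [[ 89.18537258 117.28810901]] [[-27.92437648 390.92952067]]
300 [[76.49096622 82.70071164]] [[-75.51287029 405.76101794]]
400 [[62.32605579 44.10675365]] [[-138.70512127  425.45560423]]
500 [[46.41942032  0.76726174]] [[-226.68049427  452.87413337]]
```

Emit:
{"api": "servo_tool", "payload": {
  "plan": [
    [[-1,0,-0.8,0,0,0,0],[-1,0,-1,0,0,0,0],[-1,0,-1,0,0,0,0],[-1,0,-1,0,0,0,0],[-1,0,-1,0,0,0,0]]
  ]
}}

```text
t: 0.52
ee_pos: [176.4, 405.4, 302.1]
orientation: [-0.448, -3.109, 0.001]
ft_force: [0.6, -0.3, 1.2]
width: 87.7
grasp_force: 0.0
```

Emit:
{"api": "servo_tool", "payload": {
  "plan": [
    [[-1,0,-1,0,0,0,0],[-1,0.7,-0.7,0,0,0,0],[-1,0.7,-0.7,0,0,0,0],[-1,0.7,-0.7,0,0,0,0],[-1,0.7,-0.7,0,0,0,0]]
  ]
}}

```text
t: 0.93
ee_pos: [289.3, 253.9, 302.9]
orientation: [0.447, 3.109, 0.001]
ft_force: [1.0, 1.1, -0.0]
width: 87.7
grasp_force: 0.0
```

Emit:
{"api": "servo_tool", "payload": {
  "plan": [
    [[-1,0.7,-0.7,0,0,0,0],[-1,0.7,-0.7,0,0,0,0],[-1,0.7,-0.7,0,0,0,0],[-1,0.35,-0.9,0,0,0,0],[-1,0.35,-0.9,0,0,0,0]]
  ]
}}

```text
t: 1.35
ee_pos: [401.7, 97.7, 302.6]
orientation: [0.449, 3.109, 0.0]
ft_force: [1.1, 0.6, -0.2]
width: 87.8
grasp_force: 0.0
```

Emit:
{"api": "servo_tool", "payload": {
  "plan": [
    [[-1,0.35,-0.9,0,0,0,0],[-1,0.35,-0.9,0,0,0,0],[-1,0.35,-0.9,0,0,0,0],[-1,0.35,-0.9,0,0,0,0],[-1,0.35,-0.9,0,0,0,0]]
  ]
}}

```text
t: 1.77
ee_pos: [470.8, -82.6, 302.5]
orientation: [-0.449, -3.109, -0.0]
ft_force: [0.9, 0.8, -0.3]
width: 87.6
grasp_force: 0.0
```

Emit:
{"api": "servo_tool", "payload": {
  "plan": [
    [[-1,0.34,-0.92,0,0,0,0],[-1,0.34,-0.92,0,0,0,0],[-1,0.34,-0.92,0,0,0,0],[-1,0.34,-0.92,0,0,0,0],[-1,0,0,0,0,0,0]]
  ]
}}

```text
t: 2.18
ee_pos: [527.2, -233.3, 302.6]
orientation: [0.454, 3.106, -0.003]
ft_force: [0.1, 0.5, -0.2]
width: 87.9
grasp_force: 0.0
```

Emit:
{"api": "servo_tool", "payload": {
  "plan": [
    [[-1,0,0,-0.8,0,0,0],[-1,0,0,-0.8,0,0,0],[-1,0,0,-0.8,0,0,0],[-1,0,0,-0.6,0,0,0],[-1,0,0,0,0,0,0]]
  ]
}}

```text
t: 2.6
ee_pos: [522.3, -226.3, 177.9]
orientation: [-0.448, -3.101, -0.004]
ft_force: [-0.7, 0.5, 0.4]
width: 88.0
grasp_force: 0.0
```

Emit:
{"api": "servo_tool", "payload": {
  "plan": [
    [[-1,0,-0.05,0,0,0,0],[-1,0,0,0,0,0,0],[-1,0,0,0,0,0,0]]
  ]
}}

```text
t: 2.85
ee_pos: [526.2, -230.2, 184.5]
orientation: [0.449, 3.106, -0.001]
ft_force: [0.6, 0.7, 0.7]
width: 87.7
grasp_force: 0.0
```

Emit:
{"api": "servo_tool", "payload": {
  "plan": [
    [[-1,-0.01,-0.03,-0.4,0,0,0],[-1,0,0,-0.4,0,0,0],[-1,0,0,-0.3,0,0,0],[-1,0,0,-0.2,0,0,0],[-1,0,0,-0.09,0,0,0]]
  ]
}}

```text
t: 3.27
ee_pos: [524.7, -230.9, 126.7]
orientation: [-0.449, -3.109, -0.0]
ft_force: [0.1, 0.7, -0.3]
width: 87.8
grasp_force: 0.0
```

Emit:
{"api": "servo_tool", "payload": {
  "plan": [
    [[-1,0,0,0,0,0,0],[-1,0,0,0,0,0,0],[-1,0,0,0,0,0,0]]
  ]
}}

```text
t: 3.52
ee_pos: [525.2, -231.1, 127.7]
orientation: [0.449, 3.108, -0.001]
ft_force: [0.4, -0.4, -0.5]
width: 87.6
grasp_force: 0.0
```

Now close.

Emit:
{"api": "servo_tool", "payload": {
  "plan": [
    [[1,0,0,0,0,0,0],[1,0,0,0,0,0,0],[1,0,0,0,0,0,0],[1,0,0,0,0,0,0],[1,0,0,0,0,0,0]]
  ]
}}

```text
t: 3.93
ee_pos: [524.8, -231.0, 127.2]
orientation: [0.449, 3.109, -0.0]
ft_force: [-0.1, 0.7, 0.2]
width: 58.3
grasp_force: 0.0
```

Emit:
{"api": "servo_tool", "payload": {
  "plan": [
    [[1,0,0,0,0,0,0],[1,0,0,0,0,0,0],[1,0,0,0,0,0,0],[1,0,0,0,0,0,0],[1,0,0,0,0,0,0]]
  ]
}}

```text
t: 4.35
ee_pos: [524.8, -230.9, 127.0]
orientation: [-0.449, -3.109, -0.0]
ft_force: [0.1, -0.4, 0.7]
width: 24.5
grasp_force: 0.0
```

Emit:
{"api": "servo_tool", "payload": {
  "plan": [
    [[1,0,0,0,0,0,0],[1,0,0,0,0,0,0],[1,0,0,0,0,0,0],[1,0,0,0,0,0,0],[1,0,0,0,0,0,0]]
  ]
}}

```text
t: 4.77
ee_pos: [524.8, -230.9, 127.0]
orientation: [-0.449, -3.109, -0.0]
ft_force: [-0.1, 0.9, -0.7]
width: 16.4
grasp_force: 30.0
```

Emit:
{"api": "servo_tool", "payload": {
  "plan": [
    [[1,0,0,0.2,0,0,0],[1,0,0,0.4,0,0,0],[1,0,0,0.6,0,0,0],[1,0,0,0.5,0,0,0],[1,0,0,0.3,0,0,0]]
  ]
}}

```text
t: 5.18
ee_pos: [525.4, -231.2, 209.6]
orientation: [0.449, 3.107, -0.001]
ft_force: [0.4, 0.0, -0.7]
width: 16.4
grasp_force: 30.0
```

```bash
python3 - <<'E'
from h import *
t=snap('top','t1');s=snap('side','s1')
o=readout.get_obs();p=o['ee_pos'];print(p,o['width'],o['ft_force'])
for n in('top','side'):print(n,proj(n,[[p[0],p[1],p[2]-d] for d in(49,87,119)]))
q=proj('side',[p[0],p[1],p[2]-95])[0].astype(int)
c=s[q[1]-60:q[1]+60,q[0]-80:q[0]+80];cv2.imwrite('pics/s1c.png',cv2.resize(c,None,fx=4,fy=4,interpolation=cv2.INTER_CUBIC));print(q)
E
```

```text
[ 525.84619342 -231.44733869  209.49332638] 16.502428823818608 [ 0.17977597  0.42048831 -1.25765333]
top [[421.37685172 273.34408474]
 [416.73077034 273.85635989]
 [413.10856514 274.25574284]]
side [[366.49630912 300.97204791]
 [365.37215723 312.05624298]
 [364.46776129 320.97363317]]
[365 314]
```

View pics/s1c.png

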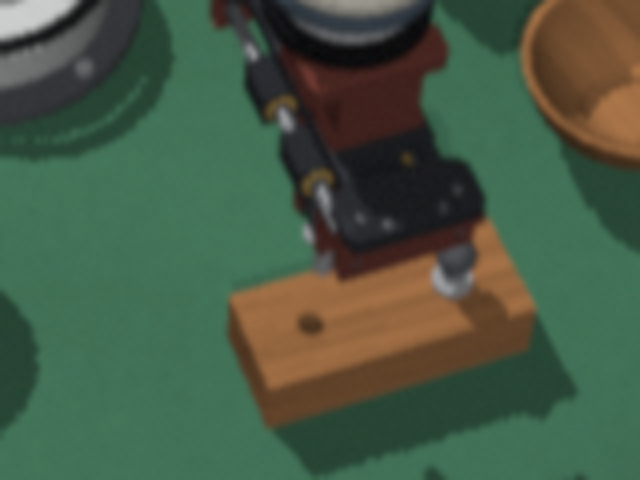

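Holder hole now empty at (363,335), stud undisturbed, and the pin tip is at about (365,320), as predicted. Next I'll carry it to the lug.

Emit:
{"api": "servo_tool", "payload": {
  "plan": [
    [[1,0.1,0.6,0,0,0,0],[1,0.14,0.9,0,0,0,0],[1,0.14,0.9,0,0,0,0],[1,0.14,0.9,0,0,0,0],[1,0.14,0.9,0,0,0,0]]
  ]
}}

```text
t: 5.7
ee_pos: [550.5, -61.4, 205.9]
orientation: [-0.45, -3.107, 0.0]
ft_force: [1.1, -0.2, -0.7]
width: 16.7
grasp_force: 30.0
```

Emit:
{"api": "servo_tool", "payload": {
  "plan": [
    [[1,0.14,0.9,0,0,0,0],[1,0.14,0.9,0,0,0,0],[1,0.1,0.6,0,0,0,0],[1,0.07,0.38,0,0,0,0],[1,0,0,0,0,0,0]]
  ]
}}

```text
t: 6.12
ee_pos: [569.0, 51.1, 205.9]
orientation: [-0.444, -3.109, -0.0]
ft_force: [-0.4, -0.2, -1.0]
width: 16.0
grasp_force: 30.0
```

Emit:
{"api": "servo_tool", "payload": {
  "plan": [
    [[1,0,0,-0.2,0,0,0],[1,0,0,-0.2,0,0,0],[1,0,0,-0.1,0,0,0],[1,0,0,0,0,0,0],[1,0,0,0,0,0,0]]
  ]
}}

```text
t: 6.53
ee_pos: [568.7, 47.3, 186.3]
orientation: [-0.451, -3.108, 0.001]
ft_force: [-0.0, 1.3, -0.0]
width: 16.6
grasp_force: 30.0
```

```bash
python3 - <<'E'
from h import *
s=snap('side','s2')
o=readout.get_obs();p=o['ee_pos'];print(p,o['width'],o['ft_force'])
tip=proj('side',[p[0]-.3,p[1]-.1,p[2]-119])[0]
q=tip.astype(int);x0,y0=q[0]-60,q[1]-50
print('crop tip',(tip-[x0,y0]+.5)*5-.5,'crop lug',(proj('side',[569,48.2,56])[0]-[x0,y0]+.5)*5-.5, x0,y0)
c=s[y0:y0+100,x0:x0+120];cv2.imwrite('pics/s2c.png',cv2.resize(c,None,fx=5,fy=5,interpolation=cv2.INTER_CUBIC))
E
```

```text
[569.07286989  47.4436772  186.77249496] 16.609279565154427 [ 0.440302   -1.11962685 -0.46563497]
crop tip [302.40541983 256.84866195] crop lug [302.33676438 272.1167971 ] 243 185
```

View pics/s2c.png

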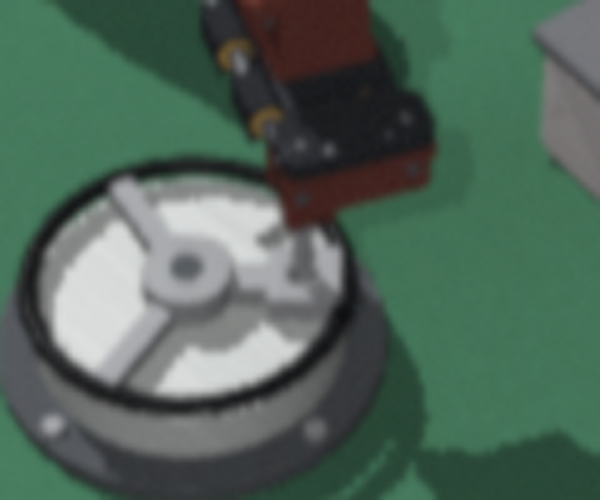

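The pin shaft is at crop (300,235–275), right over the lug hole at (302,272). Descending gently.

Emit:
{"api": "servo_tool", "payload": {
  "plan": [
    [[1,0,0,-0.1,0,0,0],[1,0,0,-0.1,0,0,0],[1,0,0,-0.05,0,0,0],[1,0,0,0,0,0,0],[1,0,0,0,0,0,0]]
  ]
}}

```text
t: 7.0
ee_pos: [569.1, 48.3, 176.9]
orientation: [-0.449, -3.109, 0.0]
ft_force: [1.1, 0.2, -0.9]
width: 16.8
grasp_force: 30.0
```

Emit:
{"api": "servo_tool", "payload": {
  "plan": [
    [[1,0,0,-0.05,0,0,0],[1,0,0,-0.05,0,0,0],[1,0,0,-0.05,0,0,0],[1,0,0,0,0,0,0]]
  ]
}}

```text
t: 7.33
ee_pos: [568.9, 48.3, 170.6]
orientation: [-0.449, -3.109, 0.0]
ft_force: [-0.0, 0.6, -1.8]
width: 16.5
grasp_force: 30.0
```

Emit:
{"api": "servo_tool", "payload": {
  "plan": [
    [[1,0,0,-0.05,0,0,0],[1,0,0,-0.05,0,0,0],[1,0,0,-0.05,0,0,0],[1,0,0,-0.03,0,0,0],[1,0,0,0,0,0,0]]
  ]
}}

```text
t: 7.75
ee_pos: [569.0, 48.3, 163.5]
orientation: [-0.449, -3.109, 0.0]
ft_force: [0.0, 0.1, -1.3]
width: 16.9
grasp_force: 30.0
```

Emit:
{"api": "servo_tool", "payload": {
  "plan": [
    [[1,0,0,-0.03,0,0,0],[1,0,0,0,0,0,0],[1,0,0,0,0,0,0]]
  ]
}}

```text
t: 8.0
ee_pos: [569.2, 48.3, 162.7]
orientation: [-0.449, -3.109, 0.0]
ft_force: [0.3, 0.2, -0.3]
width: 16.6
grasp_force: 30.0
```

Emit:
{"api": "servo_tool", "payload": {
  "plan": [
    [[1,0.045,0.065,0,0,0,0],[1,0.045,0.065,0,0,0,0],[1,0.043,0.095,0,0,0,0],[1,0.043,0.095,0,0,0,0],[1,0,0,0,0,0,0]]
  ]
}}

```text
t: 8.42
ee_pos: [576.3, 61.7, 162.5]
orientation: [-0.448, -3.109, 0.0]
ft_force: [-2.5, -2.2, -0.8]
width: 15.9
grasp_force: 30.0
```

Emit:
{"api": "servo_tool", "payload": {
  "plan": [
    [[1,0.028,0.1,0,0,0,0],[1,0.028,0.1,0,0,0,0],[1,0.012,0.08,0,0,0,0],[1,0,0,0,0,0,0],[1,0,0,0,0,0,0]]
  ]
}}

```text
t: 8.83
ee_pos: [579.0, 72.5, 162.6]
orientation: [0.448, 3.109, 0.0]
ft_force: [-0.9, -2.8, -1.6]
width: 15.6
grasp_force: 30.0
```

Emit:
{"api": "servo_tool", "payload": {
  "plan": [
    [[1,0.01,0.08,0,0,0,0],[1,0.005,0.075,0,0,0,0],[1,0,0.05,0,0,0,0],[1,0,0,0,0,0,0],[1,0,0,0,0,0,0]]
  ]
}}

```text
t: 9.25
ee_pos: [579.7, 80.7, 162.7]
orientation: [0.449, 3.109, 0.0]
ft_force: [-0.8, -3.4, -1.3]
width: 15.8
grasp_force: 30.0
```

Emit:
{"api": "servo_tool", "payload": {
  "plan": [
    [[1,0,0,-0.05,0,0,0],[1,0,0,-0.03,0,0,0],[1,0,0,-0.02,0,0,0],[1,0,0,0,0,0,0],[1,0,0,0,0,0,0]]
  ]
}}

```text
t: 9.67
ee_pos: [579.9, 80.5, 159.0]
orientation: [0.449, 3.108, 0.0]
ft_force: [-1.2, -4.1, 3.7]
width: 16.0
grasp_force: 30.0
```

Emit:
{"api": "servo_tool", "payload": {
  "plan": [
    [[1,0,0,-0.03,0,0,0],[1,0,0,-0.02,0,0,0],[1,0,0,0,0,0,0],[1,0,0,0,0,0,0]]
  ]
}}

```text
t: 10.0
ee_pos: [580.2, 80.4, 158.7]
orientation: [0.449, 3.108, 0.001]
ft_force: [-4.6, -4.6, 18.8]
width: 15.9
grasp_force: 30.0
```

Emit:
{"api": "servo_tool", "payload": {
  "plan": [
    [[1,-0.01,0,0.015,0,0,0],[1,0,0.03,0,0,0,0],[1,0,0.03,0,0,0,0],[1,0,0,0,0,0,0]]
  ]
}}

```text
t: 10.33
ee_pos: [580.0, 82.1, 158.8]
orientation: [0.448, 3.107, -0.002]
ft_force: [-1.9, -8.9, 12.9]
width: 15.8
grasp_force: 30.0
```

Emit:
{"api": "servo_tool", "payload": {
  "plan": [
    [[1,0,0.03,0,0,0,0],[1,0,0,0,0,0,0],[1,0,0,0,0,0,0]]
  ]
}}

```text
t: 10.58
ee_pos: [580.0, 83.3, 158.7]
orientation: [0.448, 3.107, -0.001]
ft_force: [-1.9, -8.1, 11.7]
width: 16.1
grasp_force: 30.0
```

Emit:
{"api": "servo_tool", "payload": {
  "plan": [
    [[1,0,0.025,0,0,0,0],[1,0,0.025,0,0,0,0],[1,0,0,0,0,0,0]]
  ]
}}

```text
t: 10.83
ee_pos: [580.0, 85.5, 158.4]
orientation: [0.448, 3.107, -0.001]
ft_force: [-0.8, -5.8, 8.0]
width: 15.9
grasp_force: 30.0
```

Emit:
{"api": "servo_tool", "payload": {
  "plan": [
    [[1,0,0.025,0,0,0,0],[1,0,0,0,0,0,0],[1,0,0,0,0,0,0]]
  ]
}}

```text
t: 11.08
ee_pos: [579.5, 87.0, 157.4]
orientation: [0.449, 3.108, 0.0]
ft_force: [0.8, -3.7, 1.1]
width: 15.6
grasp_force: 30.0
```

The slot is found: force drops to 1 N and the pin sinks. Press it home.

Emit:
{"api": "servo_tool", "payload": {
  "plan": [
    [[1,0,0,-0.05,0,0,0],[1,0,0,-0.05,0,0,0],[1,0,0,0,0,0,0],[1,0,0,0,0,0,0]]
  ]
}}

```text
t: 11.42
ee_pos: [579.2, 87.1, 152.8]
orientation: [0.449, 3.109, -0.0]
ft_force: [3.8, -3.8, -2.6]
width: 16.0
grasp_force: 30.0
```

Emit:
{"api": "servo_tool", "payload": {
  "plan": [
    [[1,0,0,-0.06,0,0,0],[1,0,0,-0.06,0,0,0],[1,0,0,-0.05,0,0,0],[1,0,0,0,0,0,0],[1,0,0,0,0,0,0]]
  ]
}}

```text
t: 11.83
ee_pos: [579.1, 87.1, 146.1]
orientation: [-0.449, -3.109, 0.0]
ft_force: [3.2, -4.9, -3.7]
width: 15.8
grasp_force: 30.0
```

Emit:
{"api": "servo_tool", "payload": {
  "plan": [
    [[1,0,0,-0.03,0,0,0],[1,0,0,-0.02,0,0,0],[1,0,0,0,0,0,0],[1,0,0,0,0,0,0]]
  ]
}}

```text
t: 12.17
ee_pos: [579.2, 87.1, 144.5]
orientation: [0.449, 3.109, 0.0]
ft_force: [1.7, -3.3, -1.2]
width: 15.6
grasp_force: 30.0
```

Emit:
{"api": "servo_tool", "payload": {
  "plan": [
    [[1,0,0,-0.02,0,0,0],[1,0,0,-0.02,0,0,0],[1,0,0,0,0,0,0],[1,0,0,0,0,0,0]]
  ]
}}

```text
t: 12.5
ee_pos: [579.2, 87.1, 143.0]
orientation: [0.449, 3.109, 0.0]
ft_force: [1.5, -3.6, 2.5]
width: 15.9
grasp_force: 30.0
```

Emit:
{"api": "servo_tool", "payload": {
  "plan": [
    [[1,0,0,-0.02,0,0,0],[1,0,0,0,0,0,0],[1,0,0,0,0,0,0]]
  ]
}}

```text
t: 12.75
ee_pos: [579.2, 87.1, 142.9]
orientation: [0.449, 3.109, 0.0]
ft_force: [-1.6, -4.5, 10.0]
width: 15.8
grasp_force: 30.0
```

Emit:
{"api": "servo_tool", "payload": {
  "plan": [
    [[1,0,-0.02,0.01,0,0,0],[1,0,-0.01,0,0,0,0],[1,0,0,0,0,0,0]]
  ]
}}

```text
t: 13.0
ee_pos: [579.3, 86.3, 143.0]
orientation: [0.45, 3.109, 0.001]
ft_force: [-0.1, -1.0, 6.6]
width: 15.8
grasp_force: 30.0
```

Emit:
{"api": "servo_tool", "payload": {
  "plan": [
    [[0.4,0,0,0,0,0,0],[0.4,0,0,0,0,0,0],[0.2,0,0,0,0,0,0],[0.2,0,0,0,0,0,0],[0.2,0,0,0,0,0,0]]
  ]
}}

```text
t: 13.42
ee_pos: [578.9, 86.0, 142.2]
orientation: [-0.449, -3.109, 0.0]
ft_force: [1.2, -0.6, 0.0]
width: 35.3
grasp_force: 0.0
```

Emit:
{"api": "servo_tool", "payload": {
  "plan": [
    [[0.2,0,0,0,0,0,0],[0.2,0,0,0.2,0,0,0],[0.2,0,0,0.3,0,0,0],[0.2,0,0,0.5,0,0,0],[0.2,0,0,0.8,0,0,0]]
  ]
}}

```text
t: 13.83
ee_pos: [577.8, 85.7, 214.1]
orientation: [-0.449, -3.105, 0.002]
ft_force: [0.0, -0.3, 0.2]
width: 35.2
grasp_force: 0.0
```

Emit:
{"api": "servo_tool", "payload": {
  "plan": [
    [[0.2,-0.8,0,0.5,0,0,0],[0.2,-0.8,0,0.3,0,0,0],[0.2,-0.8,0,0,0,0,0],[0.2,-0.5,0,0,0,0,0],[0.2,0,0,0,0,0,0]]
  ]
}}

```text
t: 14.25
ee_pos: [459.2, 85.6, 247.5]
orientation: [-0.448, -3.108, 0.001]
ft_force: [0.8, 0.8, 0.3]
width: 35.1
grasp_force: 0.0
```

```bash
python3 - <<'E'
from h import *
s=snap('side','s3');print(readout.get_obs()['ee_pos'])
cv2.imwrite('pics/s3c.png',cv2.resize(s[185:365,220:420],None,fx=3,fy=3,interpolation=cv2.INTER_CUBIC))
E
```

```text
[461.73744639  85.85067993 247.786255  ]
```

View pics/s3c.png

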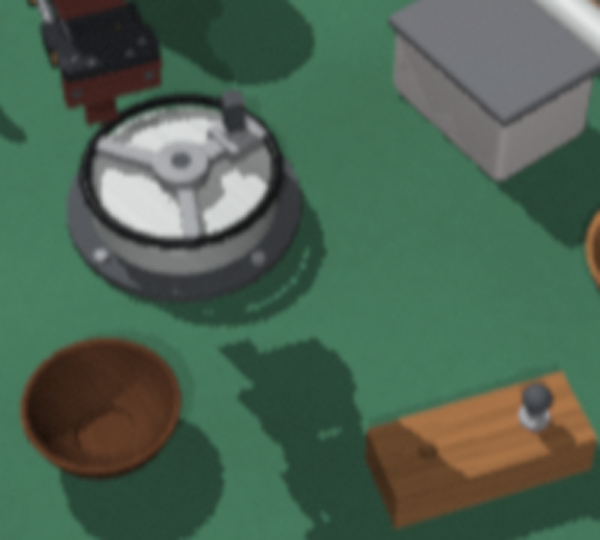

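The pin stands upright in the lug at crop (233,115) with its collar down. The wheel stays wound, the stud is in place at (537,400), and the gripper is clear.

```bash
python3 -c "
from workcell import close_job
print(close_job())"
```

```text
the job is handed in; nothing more can be done
None
```

The pin is fully home in the drum slot, holding the wheel wound at about 0.75 rad; the arm is clear, the stud is undisturbed, and the job is handed in (the hand-in returned no verdict).

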